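# Hold a sample tube pressed on the vortex mixer

## Robot

A 6-joint arm with a two-finger parallel gripper is mounted at the origin on the work surface. World frame = base frame: x ahead of the robot, y to its left, z up, the work surface at z = 0. Lengths are in m, angles in rad, forces in N, time in s.
With the tool pointing down it reaches from about 0.225 to 0.875 m from the base axis. Payload 3.4 kg.
Tool frame: the origin (TCP) lies at the very end of the fingers, on their centre line; the grasp point (between the pads) lies behind it (manip.grasp_offset is the z of the grasp point in the tool frame, in m); z points along the fingers, y is the line along which they close (so a half turn about z gives the same grasp; the last joint's range is limited). The gripper opens to 85 mm and grips with 20 to 120 N. Pads are 22 mm wide; open, the fingers measure 114 mm over their backs; the gripper's body (76 mm by 85 mm) begins 54 mm behind the grasp point. The pads swing forward as they close: fully open they stand 13 mm farther back than shut.
Start: joints at [-1.395, 0.276, 1.505, -0, 1.361, -0.121], TCP at [0.168, -0.55, 0.231] pointing down, gripper open.
Joint ranges: [-2.89, 2.89], [-0.75, 2.08], [0.22, 2.7], [-1.18, 4.32], [0.11, 2.71], [-2.7, 2.7]. Speed limits (rad/s): [2.57, 2.57, 3.14, 3.14, 3.14, 3.14].

## Interface

Orientations are given as a unit quaternion [w, x, y, z].
In Python, from rig import manip gives the robot as it stands.
- The arm moves only by the shell command python3 -m pendant 'ROWS' [FORCE]. ROWS is JSON, a list of rows, each an object of numbers: "dx", "dy", "dz": the shift along the tool's x, y, z in m; "rx", "ry", "rz": the turn, a rotation vector about the tool's x, y, z in degrees; "hand": the finger opening in m, from 0 to 0.0854. In form: [{"dx": .., "dy": .., "dz": .., "rx": .., "ry": .., "rz": .., "hand": ..}, ...]. A call has 1 to 12 rows; each row shifts and turns the commanded pose from where the row before left it, along the tool's axes as they then stand; what a row does not reach is not made up. A row lasts 1/12 s, in which the tool goes at most 41.7 mm and 7.16 degrees, less where a joint would pass 70% of its speed; a pose out of reach is approached as far as the arm can. A call is refused whole if a number of a shift passes 0.0417 or a number of a turn 7.16, either way. A call with a gripper value outside its range is refused whole. The fingers move at their own pace and stop on an object; FORCE is the grip in N (left out, the last holds). Time passes only in rows, so rows that do not move let the fingers close. It gives the time, the measured TCP pose, the force, the opening and the grip force at its end, in the units of the state.
- manip.get_state(): the state, without advancing time (a new reading comes with each control period).
- manip.get_image(name): name is "scene" or "top" or "wrist"; returns a dict with "frame" (420x560x3 uint8, red, green, blue), "fx", "fy", "cx", "cy" (pixels), "position" and "attitude" of the camera in the world; the wrist camera has in their place "mount" (4x4, takes a point from camera to tool coordinates, whose origin is the TCP and whose axes are the flange's). Camera axes: x right, y up, looking along -z (the intrinsics and any distortion apply to the point x, -y, -z); pixel columns grow to the right and rows downward; lengths in m; the calibration is good to about 2 mm. The wrist camera is an equidistant fisheye: a pixel r from the principal point sees the ray r / f radians off the axis. A picture is of the moment at which its call begins: read the wrist's pose just before it. There is no depth.
- manip.sign_off(): hands the job in; it is judged then, once.
The state is a dict: "clock": time; "qpos": joint angles; "qd": joint speeds; "effort": joint torques, N m; "position": TCP position; "ee_rot": TCP orientation; "contact_force": force on the tool from outside, world axes, zero at the start; "moment": the same for the moment, N m; "width": finger opening in m; "gripper_force": force on a finger pad.
Only numpy, scipy, OpenCV 4.12 (cv2) and the standard library are available. Lean on these libraries where they do the work, as an engineer would, in place of code of your own. Each camera call takes 0.05 s, during which the arm holds its last target. There are 200 camera calls.

## Task

Take the long capped tube out of the rack, leaving the two short ones standing in it, and set it upright, bottom first, into the rubber cup of the vortex mixer. Press the spring-loaded cup down with the tube to about half of its 12 mm travel, never all the way to its stop, and keep it there for at least three seconds. Finish while still holding the tube upright in the gripper with the cup pressed half way: do not let go.

Things in the scene. Friction and masses are not known exactly. Their poses are not given: they have to be found in the camera images.
- long_tube: the long capped sample tube (clear grey-white plastic, 30 mm in diameter, 115 mm tall in all, about 65 g). The top 20 mm is a light grey screw cap 34 mm in diameter, the place to grip. The lowest 16 mm tapers to a flat bottom 16 mm across. Origin at the centre of the bottom, z along the tube to the cap. It stands in any one of the rack's three holes
- short_tube_a: short tube, the same material and diameters (30 mm, cap 34 mm) but only 75 mm tall; origin at the centre of the bottom, z up. Stands in the rack and stays there
- short_tube_b: a second, identical short tube, 75 mm tall; origin at the centre of the bottom. Stands in the rack and stays there
- rack: white plastic rack fixed to the bench, 75 mm (its x) by 200 mm (its y), 56 mm high; origin at the centre of its underside. Three 33 mm holes in a row along its y (at -60, 0, +60 mm). The tubes stand on its floor 8 mm above the bench: the long tube's top is 123 mm, the short ones' 83 mm above the bench. Grip with the fingers closing along the rack's x (across the row)
- mixer: vortex mixer fixed to the bench: a white box 160 mm (its x) by 130 mm (its y), top 95 mm above the bench, with a black rubber cup on a short stem above its centre; origin at the centre of its underside
- cup_floor (a point): centre of the inner floor of the mixer's black rubber cup, 121 mm above the bench when not pressed; it goes down with the cup. The cup is 62 mm across outside, its mouth about 44 mm and its floor about 32 mm across inside, its rim 20 mm above this floor. The long tube's bottom stands on this floor with play all round
- cup (a joint): travel of the spring-loaded cup straight down, in m: 0 released, 0.012 at its stop. It starts to move at about 1 N and takes 0.9 N more for each mm: about 6.5 N at half travel (0.006), about 12 N at the stop. It springs back when released
There are look-alikes about, which are no part of the job. Leave any blue, orange or turquoise look-alike of the long_tube alone.

How it is judged:
On the way, in this order (a step that is already met when the one before it is completed fails the run):
1. the long tube is held in the gripper, lifted clear of the rack (height (world z) of long_tube above 0.07 m and contact force between the fingers and long_tube above 2 N and contact force between long_tube and rack below 0.1 N), for 0.2 s.
2. the upright tube, held in the gripper, keeps the cup pressed 3 to 9 mm for 3 s (value of joint cup between 0.003 and 0.009 m and horizontal distance between long_tube and cup_floor below 0.014 m and z of long_tube in the frame of cup_floor below 0.008 m and angle between long_tube's own z axis and vertical below 0.25 rad and contact force between the fingers and long_tube above 2 N), for 3 s.
At the end, for the whole second after the job is handed in: the long tube stands in the cup within 14 mm of its centre, upright within 0.25 rad, still gripped by the fingers (more than 2 N) and at rest; it alone holds the cup pressed between 3 and 9 mm (the robot itself does not touch the mixer); both short tubes are still in the rack (all of step 2 and contact force between long_tube and mixer above 1 N and contact force between each of the arm, the fingers and mixer below 0.5 N and z of each of short_tube_a, short_tube_b in the frame of rack below 0.02 m and linear speed of long_tube below 0.02 m/s); the arm keeps its last pose, push and grip.
It fails at once if the cup is pressed to its stop (beyond 11.5 mm) (value of joint cup above 0.0115 m).
It fails at once if a short tube is pulled up or knocked over in the rack (distance of any of short_tube_a, short_tube_b from where it was at the start of the episode above 0.03 m or angle between any of short_tube_a, short_tube_b's own z axis and vertical above 0.5 rad).
It also fails if it takes over 45 s, if anything falls off the work surface, if the arm or the gripper's body presses on something with over 40 N, if the wrist force passes 120 N, or if a joint passes its speed limit or range.

## Working session

There is one attempt and no reset: what is moved stays moved. The work goes in short steps, Python scripts to look and compute and a shell command to move; the robot and the scene stay as the last step left them, time stands still between calls to the robot, and variables do not carry over. Pictures are saved under pics/ and viewed, at most 10 in all, crops included, and the job is handed in when it is done.

```bash
ls; mkdir -p pics; python3 - <<'E'
from rig import manip
import cv2,numpy as np
s=manip.get_state();print(s['clock'],s['position'],s['ee_rot'],s['width'],manip.grasp_offset)
for n in ['scene','top']:
    d=manip.get_image(n);cv2.imwrite(f'pics/{n}0.png',d['frame'][:,:,::-1])
    print(n,{k:v for k,v in d.items() if k!='frame'})
E
```

```text
pics
0.0 [ 0.16807802 -0.5493297   0.23039823] [-9.48113232e-04  9.89008872e-01  1.47853145e-01 -2.34091848e-05] 0.08587871574238752 -0.0187
scene {'fx': 437.6731168090181, 'fy': 437.6731168090181, 'cx': 276.6239647139007, 'cy': 210.75309401086497, 'position': array([ 1.15449356, -0.2337253 ,  0.51822804]), 'attitude': array([0.72862636, 0.38553665, 0.26007906, 0.50281607])}
top {'fx': 412.83832951740897, 'fy': 412.83832951740897, 'cx': 272.05581795306836, 'cy': 209.02371240782364, 'position': array([0.46294366, 0.01903268, 0.93739039]), 'attitude': array([-0.70023411, -0.03127806,  0.03881647,  0.71217074])}
```

View pics/scene0.png

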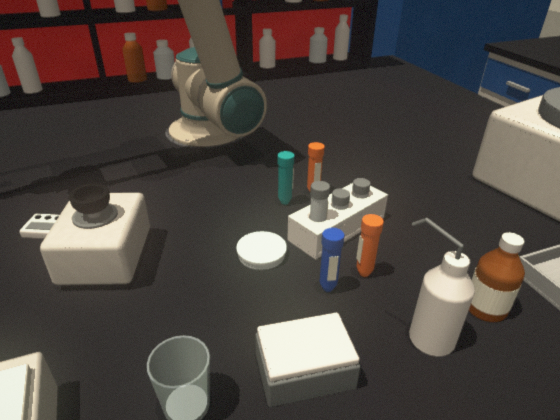

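View pics/top0.png

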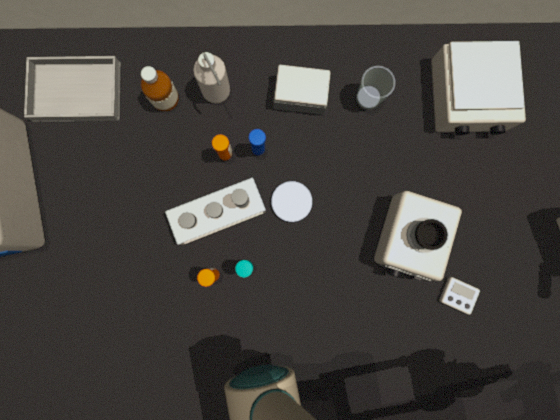

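The pictures show the rack in the scene view at about (340,215). The tall grey tube is at (320,200), and the short ones are at (341,198) and (361,187). The look-alikes in the scene view are teal (286,178), orange (316,165) and (370,245), and blue (332,260). In the top view the candidates are the rack's grey caps at (188,220), (214,210) and (240,198), and the cup at (431,234). The tube at (240,198) fits: it is grey, in the rack, and leans outward in perspective as a tall one would. I'll measure it and confirm with a crop.

```bash
cat > h.py <<'E'
import numpy as np,cv2
from scipy.spatial.transform import Rotation as R
def rot(q): return R.from_quat(np.r_[q[1:],q[0]]).as_matrix()
def ray(d,u,v):
    r=rot(d['attitude'])@np.array([(u-d['cx'])/d['fx'],-(v-d['cy'])/d['fy'],-1]); return d['position'],r
def onz(d,u,v,z):
    p,r=ray(d,u,v); return p+r*(z-p[2])/r[2]
def proj(d,P):
    c=rot(d['attitude']).T@(np.array(P)-d['position']); return d['cx']+d['fx']*c[0]/-c[2], d['cy']-d['fy']*c[1]/-c[2]
E
python3 - <<'E'
from h import *
from rig import manip
d=manip.get_image('top');s=manip.get_image('scene');f=d['frame']
hsv=cv2.cvtColor(f,cv2.COLOR_RGB2HSV);g=hsv[...,2]
# rack white blob
m=((g>165)&(hsv[...,1]<50)).astype(np.uint8)
m=cv2.morphologyEx(m,cv2.MORPH_CLOSE,np.ones((3,3)))
cs,_=cv2.findContours(m,cv2.RETR_EXTERNAL,cv2.CHAIN_APPROX_NONE)
for c in cs:
    if cv2.contourArea(c)<500: continue
    r=cv2.minAreaRect(c)
    if 160<r[0][0]<265 and 170<r[0][1]<250:
        b=cv2.boxPoints(r); W=np.array([onz(d,*p,.056) for p in b]);print('rack',r,W[:,:2].round(4),np.linalg.norm(np.diff(W,axis=0),axis=1),W.mean(0))
# caps & cup
def circ(x,y,w,lo,hi,p2):
    c=cv2.GaussianBlur(cv2.resize(g[y-w:y+w,x-w:x+w],None,fx=6,fy=6,interpolation=cv2.INTER_CUBIC),(7,7),0)
    h=cv2.HoughCircles(c,cv2.HOUGH_GRADIENT,1.2,30,param1=80,param2=p2,minRadius=lo*6,maxRadius=hi*6)
    return [] if h is None else [(x-w+(a-2.5)/6,y-w+(b-2.5)/6,r/6) for a,b,r in h[0][:2]]
for n,x,y,z,a in [('L',240,198,.123,(7,11)),('S1',214,210,.083,(7,11)),('S2',188,220,.083,(7,11)),('cup',431,234,.141,(13,20))]:
    for u,v,r in circ(x,y,22,*a,18):
        P=onz(d,u,v,z);print(n,round(u,1),round(v,1),round(r,1),'R mm',r/d['fx']*(d['position'][2]-z)*1000,P.round(4),'in scene',np.round(proj(s,P)))
A=cv2.resize(f[165:255,155:275],(600,450),interpolation=cv2.INTER_CUBIC)
cv2.imwrite('pics/c1.png',A[:,:,::-1])
B=cv2.resize(s['frame'][160:260,270:400],(650,500),interpolation=cv2.INTER_CUBIC)
cv2.imwrite('pics/c2.png',B[:,:,::-1])
C=np.hstack([cv2.resize(f[185:285,370:470],(400,400)),cv2.resize(s['frame'][170:270,50:150],(400,400))]);cv2.imwrite('pics/c3.png',C[:,:,::-1])
E
```

```text
rack ((215.32943725585938, 211.51766967773438), (37.12223434448242, 94.21947479248047), 68.8387451171875) [[0.5496 0.2386]
 [0.6204 0.0498]
 [0.5447 0.022 ]
 [0.4753 0.2096]] [0.20159718 0.08054046 0.19999226] [0.54751686 0.12999163 0.056     ]
L 241.5 200.1 7.3 R mm 14.439884530222722 [0.5627 0.07   0.123 ] in scene [315. 183.]
L 245.9 188.5 8.8 R mm 17.319970113414655 [0.5858 0.061  0.123 ] in scene [316. 190.]
S1 214.1 209.5 8.8 R mm 18.170666304606332 [0.5489 0.1296 0.083 ] in scene [339. 192.]
S2 187.7 220.1 8.5 R mm 17.508410239432695 [0.5277 0.1842 0.083 ] in scene [359. 181.]
cup 432.1 234.3 15.0 R mm 28.974501425433132 [ 0.4879 -0.2988  0.141 ] in scene [ 88. 191.]
```

View pics/c1.png

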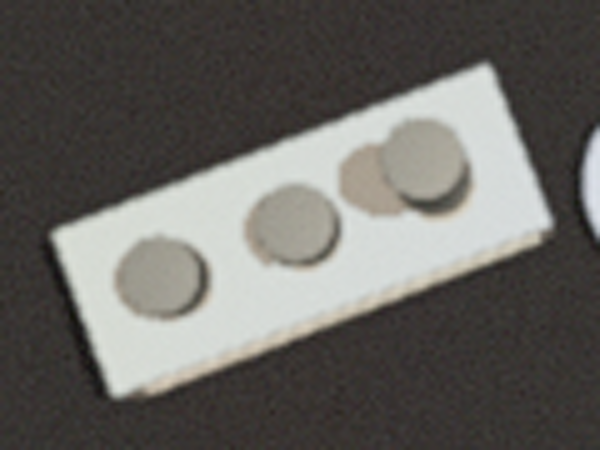

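View pics/c2.png

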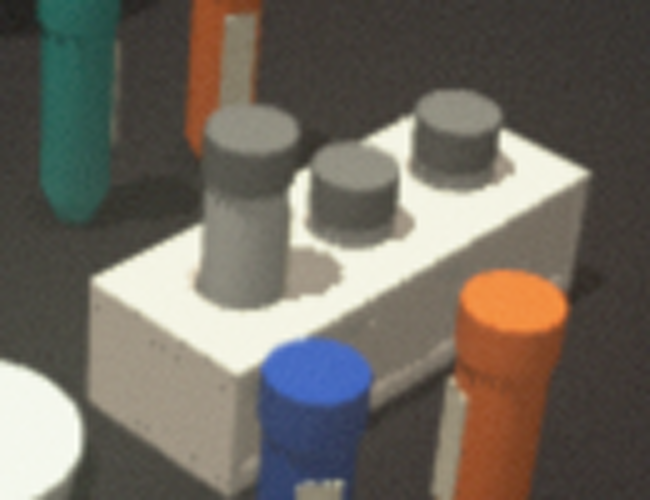

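View pics/c3.png

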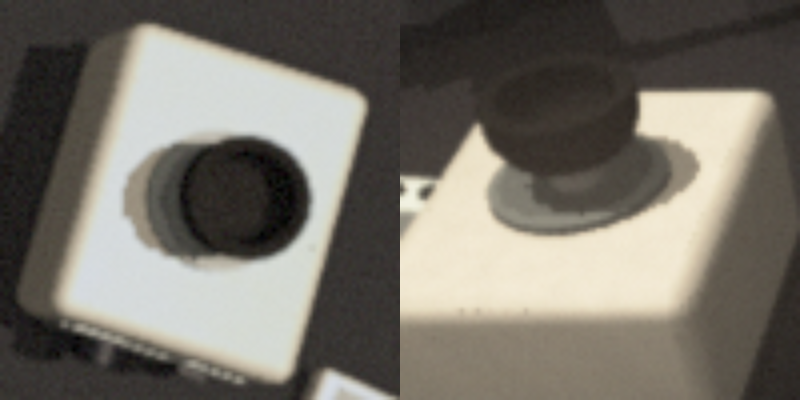

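The crops confirm it. The tall grey tube stands in the hole at the -y end of the rack, with its cap at top (239,197) and scene (320,186); the other two grey caps are short. The cup rim is at top (431,234) and scene (89,190). I'll work out the offsets from two views.

```bash
python3 - <<'E'
from h import *
from rig import manip
d=manip.get_image('top');s=manip.get_image('scene')
def tri(a,b):
    p,r=ray(d,*a);q,t=ray(s,*b);r/=np.linalg.norm(r);t/=np.linalg.norm(t)
    k=np.linalg.lstsq(np.c_[r,-t],q-p,rcond=None)[0];A=p+k[0]*r;B=q+k[1]*t
    return ((A+B)/2).round(4),np.linalg.norm(A-B).round(4)
# cap top disc in scene crop: cx~252, cy~130
print('cap top z',onz(d,239.2,196.8,.123).round(4),'scene',onz(s,320,185.6,.123).round(4),tri((239.2,196.8),(320,185.6)))
# cup: dark blob in both
for n,e,box in (('top',d,(400,200,470,270)),('scene',s,(60,180,125,225))):
    x0,y0,x1,y1=box
    c=e['frame'][y0:y1,x0:x1].max(2);m=(c<75).astype(np.uint8)
    k,l,st,ce=cv2.connectedComponentsWithStats(m);print(n,[(list(st[i]),(ce[i]+[x0,y0]).round(1)) for i in range(1,k) if st[i][4]>150])
print('cup',onz(d,431.3,234,.141).round(4),tri((431.3,234),(89.2,190.5)),[np.round(proj(s,onz(d,431.3+a,234,.141)),1) for a in(0,1)])
st=manip.get_state();T=rot(st['ee_rot']);print(T.round(3),st['contact_force'])
ang=np.arctan2(.936,.351);xr=np.array([.936,.351])
y=T[:2,1];print('tool y deg',np.degrees(np.arctan2(y[1],y[0])),'rack x deg',np.degrees(np.arctan2(xr[1],xr[0])),st['qpos'])
E
```

```text
cap top z [0.5694 0.0745 0.123 ] scene [0.5747 0.0739 0.123 ] (array([0.5701, 0.0754, 0.12  ]), np.float64(0.0016))
top [([np.int32(39), np.int32(0), np.int32(31), np.int32(70), np.int32(1093)], array([460.8, 238.3])), ([np.int32(10), np.int32(20), np.int32(37), np.int32(30), np.int32(871)], array([428.4, 234.4]))]
scene [([np.int32(0), np.int32(0), np.int32(65), np.int32(37), np.int32(1657)], array([ 88.6, 193.7]))]
cup [ 0.4885 -0.2973  0.141 ] (array([ 0.4884, -0.2971,  0.1424]), np.float64(0.0006)) [array([ 89.4, 191.3]), array([ 88.1, 191.5])]
[[ 0.956  0.292 -0.   ]
 [ 0.292 -0.956  0.001]
 [ 0.    -0.001 -1.   ]] [-0.16850982  0.48440144  0.8648334 ]
tool y deg -72.99437438312687 rack x deg 20.556045219583464 [-1.39499878e+00  2.76150924e-01  1.50529583e+00 -2.03493692e-05
  1.36069391e+00 -1.21002353e-01]
```

Both views agree: cap at (0.569, 0.0745), which matches the rack hole at (0.5686, 0.0738), and cup at (0.488, -0.297), rim z 0.142. First I turn the tool by -93.6° and rise.

```bash
python3 -m pendant '[{"rz":-7.1,"dz":-0.006,"hand":0.0854},{"rz":-7.1,"dz":-0.006},{"rz":-7.1,"dz":-0.006},{"rz":-7.1,"dz":-0.006},{"rz":-7.1,"dz":-0.006},{"rz":-7.1,"dz":-0.006},{"rz":-7.1,"dz":-0.006},{"rz":-7.1,"dz":-0.006},{"rz":-7.1,"dz":-0.006},{"rz":-7.1,"dz":-0.006},{"rz":-7.1,"dz":-0.006},{"rz":-7.1,"dz":-0.006}]' 30
python3 -m pendant '[{"rz":-4.2},{"rz":-4.2},{}]'
cat > st.py <<'E'
import sys
from h import *
from rig import manip
s=manip.get_state();T=rot(s['ee_rot']);p=s['position']
print('t',round(s['clock'],2),'p',p.round(4),'yaw_y',np.degrees(np.arctan2(T[1,1],T[0,1])).round(2),'z',T[:,2].round(4),'w',round(s['width'],4),'gf',s['gripper_force'],'F',s['contact_force'].round(2))
if len(sys.argv)>3:
    g=np.array([float(a) for a in sys.argv[1:4]]);print('tool delta',(T.T@(g-p)).round(4))
E
python3 st.py 0.569 0.0743 0.30
```

```text
t 0.3 p [ 0.1681 -0.5497  0.231 ] yaw_y -72.99 z [-1.e-04  5.e-04 -1.e+00] w 0.0853 gf 0.0 F [-0.17  0.48  0.86]
tool delta [ 0.5659 -0.4795 -0.0687]invalid input
invalid input
```

```bash
python3 -m pendant '[{"dx":0,"dy":0,"dz":-0.006,"rx":0,"ry":0,"rz":-7.1,"hand":0.085}]'; python3 -m pendant '[{"dz":-0.006,"rz":-7.1,"hand":0.085}]' 30;  python3 -m pendant --help
```

```text
clock: 0.38
position: [0.168, -0.5491, 0.2361]
ee_rot: [-0.001, 0.978, 0.21, 0.0]
contact_force: [-0.5, 0.6, -1.1]
width: 0.0851
gripper_force: 0.0invalid input
invalid input: not JSON, or not a number
```

```bash
python3 -m pendant '[{"dx":0,"dy":0,"dz":-0.006,"rx":0,"ry":0,"rz":-7.1,"hand":0.085},{"dx":0,"dy":0,"dz":-0.006,"rx":0,"ry":0,"rz":-7.1,"hand":0.085},{"dx":0,"dy":0,"dz":-0.006,"rx":0,"ry":0,"rz":-7.1,"hand":0.085},{"dx":0,"dy":0,"dz":-0.006,"rx":0,"ry":0,"rz":-7.1,"hand":0.085},{"dx":0,"dy":0,"dz":-0.006,"rx":0,"ry":0,"rz":-7.1,"hand":0.085},{"dx":0,"dy":0,"dz":-0.006,"rx":0,"ry":0,"rz":-7.1,"hand":0.085},{"dx":0,"dy":0,"dz":-0.006,"rx":0,"ry":0,"rz":-7.1,"hand":0.085},{"dx":0,"dy":0,"dz":-0.006,"rx":0,"ry":0,"rz":-7.1,"hand":0.085},{"dx":0,"dy":0,"dz":-0.006,"rx":0,"ry":0,"rz":-7.1,"hand":0.085},{"dx":0,"dy":0,"dz":-0.006,"rx":0,"ry":0,"rz":-7.1,"hand":0.085},{"dx":0,"dy":0,"dz":-0.006,"rx":0,"ry":0,"rz":-7.1,"hand":0.085},{"dx":0,"dy":0,"dz":0,"rx":0,"ry":0,"rz":-4.2,"hand":0.085}]' 30
python3 -m pendant '[{"dx":0,"dy":0,"dz":0,"rx":0,"ry":0,"rz":-4.2,"hand":0.085},{"dx":0,"dy":0,"dz":0,"rx":0,"ry":0,"rz":0,"hand":0.085},{"dx":0,"dy":0,"dz":0,"rx":0,"ry":0,"rz":0,"hand":0.085}]' >/dev/null
python3 st.py 0.569 0.0743 0.30
```

```text
clock: 1.38
position: [0.1683, -0.5504, 0.3046]
ee_rot: [0.001, 0.597, 0.802, -0.001]
contact_force: [-0.0, -0.6, 0.6]
width: 0.0849
gripper_force: 0.0
t 1.63 p [ 0.1681 -0.5498  0.3032] yaw_y 20.5 z [-0.e+00  1.e-04 -1.e+00] w 0.0845 gf 0.0 F [-0.24 -0.13 -0.66]
tool delta [0.4442 0.594  0.0033]
```

```bash
python3 -m pendant '[{"dx":0.0185,"dy":0.0247,"dz":0,"rx":0,"ry":0,"rz":0,"hand":0.085},{"dx":0.0185,"dy":0.0247,"dz":0,"rx":0,"ry":0,"rz":0,"hand":0.085},{"dx":0.0185,"dy":0.0247,"dz":0,"rx":0,"ry":0,"rz":0,"hand":0.085},{"dx":0.0185,"dy":0.0247,"dz":0,"rx":0,"ry":0,"rz":0,"hand":0.085},{"dx":0.0185,"dy":0.0247,"dz":0,"rx":0,"ry":0,"rz":0,"hand":0.085},{"dx":0.0185,"dy":0.0247,"dz":0,"rx":0,"ry":0,"rz":0,"hand":0.085},{"dx":0.0185,"dy":0.0247,"dz":0,"rx":0,"ry":0,"rz":0,"hand":0.085},{"dx":0.0185,"dy":0.0247,"dz":0,"rx":0,"ry":0,"rz":0,"hand":0.085},{"dx":0.0185,"dy":0.0247,"dz":0,"rx":0,"ry":0,"rz":0,"hand":0.085},{"dx":0.0185,"dy":0.0247,"dz":0,"rx":0,"ry":0,"rz":0,"hand":0.085},{"dx":0.0185,"dy":0.0247,"dz":0,"rx":0,"ry":0,"rz":0,"hand":0.085},{"dx":0.0185,"dy":0.0247,"dz":0,"rx":0,"ry":0,"rz":0,"hand":0.085}]' >/dev/null; python3 st.py 0.569 0.0743 0.30
python3 -m pendant '[{"dx":0.0185,"dy":0.0247,"dz":0,"rx":0,"ry":0,"rz":0,"hand":0.085},{"dx":0.0185,"dy":0.0247,"dz":0,"rx":0,"ry":0,"rz":0,"hand":0.085},{"dx":0.0185,"dy":0.0247,"dz":0,"rx":0,"ry":0,"rz":0,"hand":0.085},{"dx":0.0185,"dy":0.0247,"dz":0,"rx":0,"ry":0,"rz":0,"hand":0.085},{"dx":0.0185,"dy":0.0247,"dz":0,"rx":0,"ry":0,"rz":0,"hand":0.085},{"dx":0.0185,"dy":0.0247,"dz":0,"rx":0,"ry":0,"rz":0,"hand":0.085},{"dx":0.0185,"dy":0.0247,"dz":0,"rx":0,"ry":0,"rz":0,"hand":0.085},{"dx":0.0185,"dy":0.0247,"dz":0,"rx":0,"ry":0,"rz":0,"hand":0.085},{"dx":0.0185,"dy":0.0247,"dz":0,"rx":0,"ry":0,"rz":0,"hand":0.085},{"dx":0.0185,"dy":0.0247,"dz":0,"rx":0,"ry":0,"rz":0,"hand":0.085},{"dx":0.0185,"dy":0.0247,"dz":0,"rx":0,"ry":0,"rz":0,"hand":0.085},{"dx":0,"dy":0,"dz":0,"rx":0,"ry":0,"rz":0,"hand":0.085}]' >/dev/null; python3 st.py 0.569 0.0743 0.30
```

```text
t 2.63 p [ 0.3679 -0.2363  0.3034] yaw_y 20.49 z [ 3.e-04 -3.e-04 -1.e+00] w 0.085 gf 0.0 F [ 0.44 -0.92 -0.05]
tool delta [0.2206 0.2971 0.0033]
t 3.63 p [0.5527 0.0528 0.3025] yaw_y 20.76 z [ 0.0014  0.0034 -1.    ] w 0.0849 gf 0.0 F [-0.2   0.2   0.75]
tool delta [0.0143 0.0228 0.0026]
```

```bash
python3 -m pendant '[{"dx":0.016,"dy":0.024,"dz":0.02,"rx":0,"ry":0,"rz":0,"hand":0.085},{"dx":0,"dy":0,"dz":0.03,"rx":0,"ry":0,"rz":0,"hand":0.085},{"dx":0,"dy":0,"dz":0.03,"rx":0,"ry":0,"rz":0,"hand":0.085},{"dx":0,"dy":0,"dz":0.03,"rx":0,"ry":0,"rz":0,"hand":0.085},{"dx":0,"dy":0,"dz":0,"rx":0,"ry":0,"rz":0,"hand":0.085},{"dx":0,"dy":0,"dz":0,"rx":0,"ry":0,"rz":0,"hand":0.085},{"dx":0,"dy":0,"dz":0,"rx":0,"ry":0,"rz":0,"hand":0.085}]' >/dev/null; python3 st.py 0.569 0.0743 0.30
python3 - <<'E'
from h import *
from rig import manip
s=manip.get_state();d=manip.get_image('wrist');print({k:(np.round(v,4)) for k,v in d.items() if k!='frame'})
T=rot(s['ee_rot']);M=d['mount'];Mi=np.linalg.inv(M)
def wp(P):
    c=Mi@np.r_[T.T@(np.array(P)-s['position']),1];x=np.array([c[0],-c[1],-c[2]]);rr=np.hypot(x[0],x[1]);th=np.arctan2(rr,x[2])
    return d['cx']+d['fx']*th*x[0]/rr,d['cy']+d['fy']*th*x[1]/rr
f=d['frame'].copy()
for t in np.linspace(0,2*np.pi,40):
    u,v=wp([.569+.017*np.cos(t),.0743+.017*np.sin(t),.123]);cv2.circle(f,(int(u),int(v)),0,(255,0,0),-1)
print(wp([.569,.0743,.123]))
cv2.imwrite('pics/w1.png',f[:,:,::-1])
E
```

```text
t 4.22 p [0.5681 0.0714 0.1949] yaw_y 20.55 z [ 2.5e-03 -2.0e-04 -1.0e+00] w 0.0849 gf 0.0 F [-0.06  0.44 -0.18]
tool delta [ 0.0023  0.0021 -0.1051]
{'fx': np.float64(325.1923), 'fy': np.float64(325.1923), 'cx': np.float64(284.8394), 'cy': np.float64(207.2446), 'mount': array([[-4.000e-04,  9.583e-01,  2.859e-01,  7.340e-02],
       [ 1.000e+00,  1.000e-04,  8.000e-04,  0.000e+00],
       [ 7.000e-04,  2.859e-01, -9.583e-01, -1.412e-01],
       [ 0.000e+00,  0.000e+00,  0.000e+00,  1.000e+00]])}
(np.float64(287.5983130422993), np.float64(217.45396675410134))
```

View pics/w1.png

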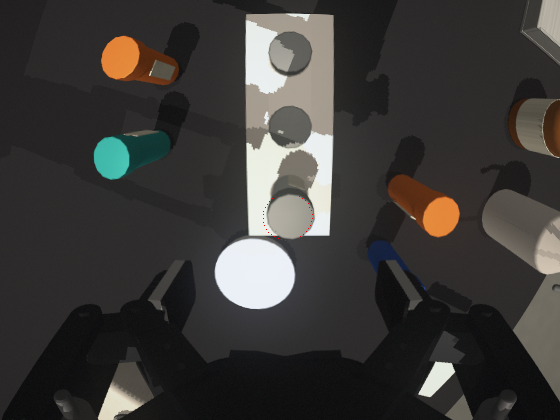

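The wrist picture shows the grey long cap at (291,216), about 3 px (2 mm) right of my projected circle. That agrees with the triangulated (0.570, 0.0755), and the fingers clear the blue and teal look-alikes. Next I correct the position and descend.

```bash
python3 -m pendant '[{"dx":0.003,"dy":0.0038,"dz":0,"rx":0,"ry":0,"rz":0,"hand":0.085},{"dx":0,"dy":0,"dz":0.02,"rx":0,"ry":0,"rz":0,"hand":0.085},{"dx":0,"dy":0,"dz":0.02,"rx":0,"ry":0,"rz":0,"hand":0.085},{"dx":0,"dy":0,"dz":0.02,"rx":0,"ry":0,"rz":0,"hand":0.085},{"dx":0,"dy":0,"dz":0.02,"rx":0,"ry":0,"rz":0,"hand":0.085},{"dx":0,"dy":0,"dz":0.015,"rx":0,"ry":0,"rz":0,"hand":0.085},{"dx":0,"dy":0,"dz":0.006,"rx":0,"ry":0,"rz":0,"hand":0.085},{"dx":0,"dy":0,"dz":0,"rx":0,"ry":0,"rz":0,"hand":0.085},{"dx":0,"dy":0,"dz":0,"rx":0,"ry":0,"rz":0,"hand":0.085}]' 30 >/dev/null; python3 st.py 0.5705 0.0755 0.094
```

```text
t 5.02 p [0.5706 0.076  0.0935] yaw_y 20.6 z [ 0.0021 -0.     -1.    ] w 0.0847 gf 0.0 F [-0.18  0.66 -0.63]
tool delta [-0.0004 -0.0002 -0.0005]
```

```bash
python3 -m pendant '[{"dx":0,"dy":0,"dz":0,"rx":0,"ry":0,"rz":0,"hand":0.06},{"dx":0,"dy":0,"dz":0,"rx":0,"ry":0,"rz":0,"hand":0.045},{"dx":0,"dy":0,"dz":0,"rx":0,"ry":0,"rz":0,"hand":0.036},{"dx":0,"dy":0,"dz":0,"rx":0,"ry":0,"rz":0,"hand":0.02},{"dx":0,"dy":0,"dz":0,"rx":0,"ry":0,"rz":0,"hand":0.02},{"dx":0,"dy":0,"dz":0,"rx":0,"ry":0,"rz":0,"hand":0.02},{"dx":0,"dy":0,"dz":0,"rx":0,"ry":0,"rz":0,"hand":0.02},{"dx":0,"dy":0,"dz":0,"rx":0,"ry":0,"rz":0,"hand":0.02},{"dx":0,"dy":0,"dz":0,"rx":0,"ry":0,"rz":0,"hand":0.02}]' 40 >/dev/null; python3 st.py
```

```text
t 5.77 p [0.57   0.0758 0.0931] yaw_y 20.6 z [ 1.4e-03 -2.0e-04 -1.0e+00] w 0.0327 gf 39.53963041305542 F [-0.46 -0.45  5.03]
```

```bash
python3 -m pendant '[{"dx":0,"dy":0,"dz":-0.005,"rx":0,"ry":0,"rz":0,"hand":0.02},{"dx":0,"dy":0,"dz":-0.01,"rx":0,"ry":0,"rz":0,"hand":0.02},{"dx":0,"dy":0,"dz":-0.015,"rx":0,"ry":0,"rz":0,"hand":0.02},{"dx":0,"dy":0,"dz":-0.015,"rx":0,"ry":0,"rz":0,"hand":0.02},{"dx":0,"dy":0,"dz":-0.02,"rx":0,"ry":0,"rz":0,"hand":0.02},{"dx":0,"dy":0,"dz":-0.02,"rx":0,"ry":0,"rz":0,"hand":0.02},{"dx":0,"dy":0,"dz":-0.02,"rx":0,"ry":0,"rz":0,"hand":0.02},{"dx":0,"dy":0,"dz":-0.02,"rx":0,"ry":0,"rz":0,"hand":0.02},{"dx":0,"dy":0,"dz":-0.02,"rx":0,"ry":0,"rz":0,"hand":0.02},{"dx":0,"dy":0,"dz":-0.02,"rx":0,"ry":0,"rz":0,"hand":0.02},{"dx":0,"dy":0,"dz":0,"rx":0,"ry":0,"rz":0,"hand":0.02},{"dx":0,"dy":0,"dz":0,"rx":0,"ry":0,"rz":0,"hand":0.02}]' >/dev/null; python3 -m pendant '[{"dx":0,"dy":0,"dz":0,"rx":0,"ry":0,"rz":0,"hand":0.02},{"dx":0,"dy":0,"dz":0,"rx":0,"ry":0,"rz":0,"hand":0.02}]' >/dev/null;python3 st.py 0.4885 -0.2973 0.26
python3 -c "
from rig import manip;import cv2
d=manip.get_image('scene');cv2.imwrite('pics/s2.png',d['frame'][:,:,::-1])"
```

```text
t 6.93 p [0.5685 0.0759 0.2558] yaw_y 20.61 z [-3.e-03 -1.e-04 -1.e+00] w 0.0327 gf 40.038782358169556 F [-0.08  0.13 -0.27]
tool delta [-0.3211 -0.2063 -0.0039]
```

View pics/s2.png

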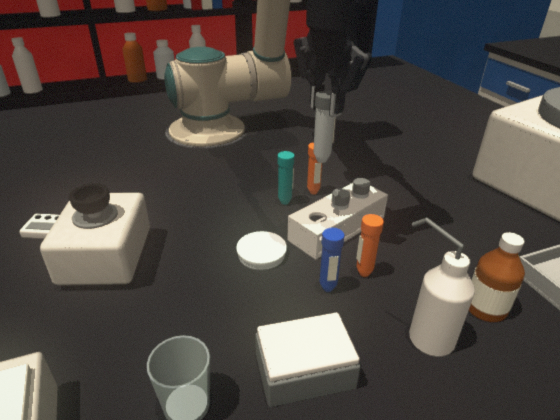

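The scene view shows the long tube hanging upright in the gripper, from cap (323,100) to bottom (323,160). Both short tubes are still in the rack at (341,198) and (361,187). Next I carry it over to the cup.

```bash
python3 -m pendant '[{"dx":-0.01,"dy":-0.0065,"dz":-0.003,"rx":0,"ry":0,"rz":0,"hand":0.02},{"dx":-0.018,"dy":-0.0115,"dz":-0.003,"rx":0,"ry":0,"rz":0,"hand":0.02},{"dx":-0.02,"dy":-0.0129,"dz":0,"rx":0,"ry":0,"rz":0,"hand":0.02},{"dx":-0.02,"dy":-0.0129,"dz":0,"rx":0,"ry":0,"rz":0,"hand":0.02},{"dx":-0.02,"dy":-0.0129,"dz":0,"rx":0,"ry":0,"rz":0,"hand":0.02},{"dx":-0.02,"dy":-0.0129,"dz":0,"rx":0,"ry":0,"rz":0,"hand":0.02},{"dx":-0.02,"dy":-0.0129,"dz":0,"rx":0,"ry":0,"rz":0,"hand":0.02},{"dx":-0.02,"dy":-0.0129,"dz":0,"rx":0,"ry":0,"rz":0,"hand":0.02},{"dx":-0.02,"dy":-0.0129,"dz":0,"rx":0,"ry":0,"rz":0,"hand":0.02},{"dx":-0.02,"dy":-0.0129,"dz":0,"rx":0,"ry":0,"rz":0,"hand":0.02},{"dx":-0.02,"dy":-0.0129,"dz":0,"rx":0,"ry":0,"rz":0,"hand":0.02},{"dx":-0.02,"dy":-0.0129,"dz":0,"rx":0,"ry":0,"rz":0,"hand":0.02}]' >/dev/null; python3 -m pendant '[{"dx":-0.02,"dy":-0.0129,"dz":0,"rx":0,"ry":0,"rz":0,"hand":0.02},{"dx":-0.02,"dy":-0.0129,"dz":0,"rx":0,"ry":0,"rz":0,"hand":0.02},{"dx":-0.02,"dy":-0.0129,"dz":0,"rx":0,"ry":0,"rz":0,"hand":0.02},{"dx":-0.018,"dy":-0.0115,"dz":0,"rx":0,"ry":0,"rz":0,"hand":0.02},{"dx":-0.012,"dy":-0.008,"dz":0,"rx":0,"ry":0,"rz":0,"hand":0.02},{"dx":0,"dy":0,"dz":0,"rx":0,"ry":0,"rz":0,"hand":0.02},{"dx":0,"dy":0,"dz":0,"rx":0,"ry":0,"rz":0,"hand":0.02},{"dx":0,"dy":0,"dz":0,"rx":0,"ry":0,"rz":0,"hand":0.02},{"dx":0,"dy":0,"dz":0,"rx":0,"ry":0,"rz":0,"hand":0.02}]' >/dev/null;python3 st.py 0.4885 -0.2973 0.26
```

```text
t 8.73 p [ 0.4894 -0.2928  0.2633] yaw_y 20.67 z [-0.e+00  7.e-04 -1.e+00] w 0.033 gf 40.00168204307556 F [ 0.19 -0.34 -0.25]
tool delta [-0.0039 -0.0025  0.0033]
```

```bash
python3 -m pendant '[{"dx":-0.0039,"dy":-0.0025,"dz":0.004,"rx":0,"ry":0,"rz":0,"hand":0.02},{"dx":0,"dy":0,"dz":0,"rx":0,"ry":0,"rz":0,"hand":0.02},{"dx":0,"dy":0,"dz":0,"rx":0,"ry":0,"rz":0,"hand":0.02},{"dx":0,"dy":0,"dz":0,"rx":0,"ry":0,"rz":0,"hand":0.02}]' >/dev/null;python3 st.py 0.4885 -0.2973 0.26
python3 - <<'E'
from h import *
from rig import manip
st=manip.get_state();p=st['position'];T=rot(st['ee_rot'])
s=manip.get_image('scene');d=manip.get_image('top')
b=p+T[:,2]*.0855
print('bottom',b.round(4),'scene',np.round(proj(s,b),1),'cup',np.round(proj(s,[.4885,-.2973,.141]),1),'captop',np.round(proj(s,b-T[:,2]*.115),1))
A=cv2.resize(s['frame'][90:240,40:140],(400,600),interpolation=cv2.INTER_CUBIC)
B=cv2.resize(d['frame'][160:310,370:470],(400,600),interpolation=cv2.INTER_CUBIC)
cv2.imwrite('pics/c4.png',np.hstack([A,B])[:,:,::-1])
E
```

```text
t 9.07 p [ 0.4885 -0.2982  0.2592] yaw_y 20.63 z [-1.e-04  1.e-04 -1.e+00] w 0.0329 gf 40.001601576805115 F [0.2 1.1 0. ]
tool delta [ 0.0008  0.0003 -0.0008]
bottom [ 0.4885 -0.2981  0.1737] scene [ 84.  173.7] cup [ 89.4 191.3] captop [ 64.5 103.2]
```

View pics/c4.png

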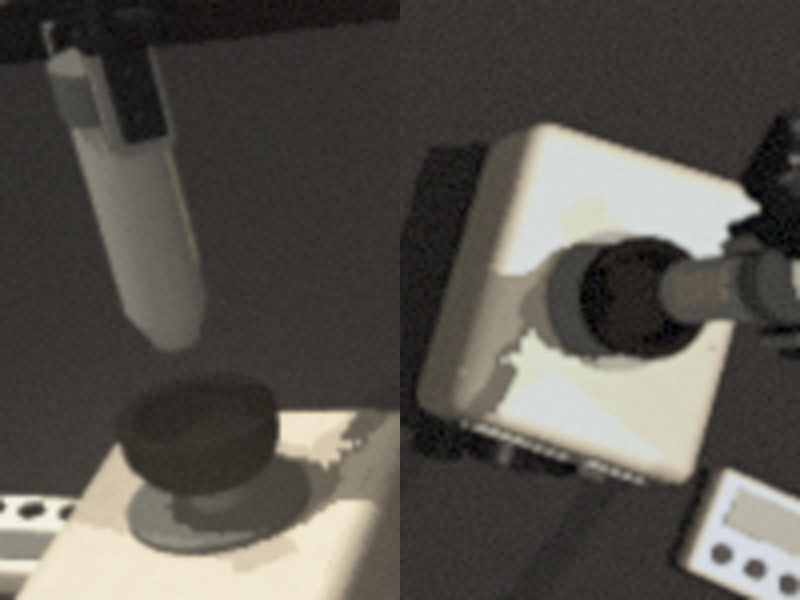

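```bash
python3 - <<'E'
from h import *
from rig import manip
st=manip.get_state();p=st['position'];T=rot(st['ee_rot']);d=manip.get_image('top');s=manip.get_image('scene')
b=p+T[:,2]*.0855
for n,e,(x0,y0) in (('top',d,(370,160)),('scene',s,(40,90))):
    for h in (0,.016,.06,.095):
        for r in (-1,0,1):
            R_=.015 if h else .008
            P=b-T[:,2]*h; a=np.array(proj(e,P)); 
            ax=np.array(proj(e,P-T[:,2]*.01))-a; nrm=np.array([-ax[1],ax[0]])/np.linalg.norm(ax)
            q=a+nrm*r*R_*e['fx']/np.linalg.norm(P-e['position'])
            print(n,h,r,((q-[x0,y0]+.5)*4-.5+[400*(n=='top'),0]).round(0))
E
```

```text
top 0 -1 [675. 279.]
top 0 0 [677. 295.]
top 0 1 [678. 311.]
top 0.016 -1 [688. 263.]
top 0.016 0 [691. 293.]
top 0.016 1 [694. 324.]
top 0.06 -1 [731. 257.]
top 0.06 0 [734. 289.]
top 0.06 1 [738. 321.]
top 0.095 -1 [770. 252.]
top 0.095 0 [773. 285.]
top 0.095 1 [776. 319.]
scene 0 -1 [159. 341.]
scene 0 0 [177. 336.]
scene 0 1 [195. 331.]
scene 0.016 -1 [133. 310.]
scene 0.016 0 [167. 300.]
scene 0.016 1 [201. 291.]
scene 0.06 -1 [103. 206.]
scene 0.06 0 [138. 196.]
scene 0.06 1 [173. 186.]
scene 0.095 -1 [ 78. 117.]
scene 0.095 0 [114. 107.]
scene 0.095 1 [149.  97.]
```

The tube outline matches the prediction in both views: its bottom is at crop (172,338) against a predicted (177,336), and the cup rim centre is at crop (645,298). Next I descend into the cup to just above its floor.

```bash
python3 -m pendant '[{"dx":0.0008,"dy":0,"dz":0.01,"rx":0,"ry":0,"rz":0,"hand":0.02},{"dx":0,"dy":0,"dz":0.01,"rx":0,"ry":0,"rz":0,"hand":0.02},{"dx":0,"dy":0,"dz":0.01,"rx":0,"ry":0,"rz":0,"hand":0.02},{"dx":0,"dy":0,"dz":0.008,"rx":0,"ry":0,"rz":0,"hand":0.02},{"dx":0,"dy":0,"dz":0.006,"rx":0,"ry":0,"rz":0,"hand":0.02},{"dx":0,"dy":0,"dz":0.003,"rx":0,"ry":0,"rz":0,"hand":0.02},{"dx":0,"dy":0,"dz":0,"rx":0,"ry":0,"rz":0,"hand":0.02},{"dx":0,"dy":0,"dz":0,"rx":0,"ry":0,"rz":0,"hand":0.02},{"dx":0,"dy":0,"dz":0,"rx":0,"ry":0,"rz":0,"hand":0.02}]' >/dev/null;python3 st.py 0.4885 -0.2973 0.2005
for i in 1 2 3; do python3 -m pendant '[{"dx":0,"dy":0,"dz":0.001,"rx":0,"ry":0,"rz":0,"hand":0.02},{"dx":0,"dy":0,"dz":0,"rx":0,"ry":0,"rz":0,"hand":0.02},{"dx":0,"dy":0,"dz":0,"rx":0,"ry":0,"rz":0,"hand":0.02}]'>/dev/null; python3 st.py; done
```

```text
t 10.02 p [ 0.4884 -0.298   0.2128] yaw_y 20.6 z [ 9.e-04 -8.e-04 -1.e+00] w 0.0326 gf 40.001453161239624 F [0.49 0.25 0.2 ]
tool delta [0.0007 0.0003 0.0123]
t 10.27 p [ 0.4882 -0.2978  0.2116] yaw_y 20.61 z [ 4.e-04 -4.e-04 -1.e+00] w 0.0328 gf 40.00115990638733 F [-0.14  0.5  -1.15]
t 10.52 p [ 0.4881 -0.2978  0.2103] yaw_y 20.6 z [-1.e-04 -0.e+00 -1.e+00] w 0.0328 gf 40.00163376331329 F [ 0.55 -0.47 -0.14]
t 10.77 p [ 0.4881 -0.2977  0.2092] yaw_y 20.6 z [-1.e-04  1.e-04 -1.e+00] w 0.033 gf 40.00175178050995 F [-0.32 -0.83 -0.61]
```

```bash
for i in 1 2 3 4 5 6; do python3 -m pendant '[{"dx":0,"dy":0,"dz":0.001,"rx":0,"ry":0,"rz":0,"hand":0.02},{"dx":0,"dy":0,"dz":0,"rx":0,"ry":0,"rz":0,"hand":0.02},{"dx":0,"dy":0,"dz":0,"rx":0,"ry":0,"rz":0,"hand":0.02}]'>/dev/null; python3 st.py; done
```

```text
t 11.02 p [ 0.4881 -0.2977  0.2082] yaw_y 20.6 z [-1.e-04  0.e+00 -1.e+00] w 0.0329 gf 40.00193417072296 F [ 0.31  0.28 -0.65]
t 11.27 p [ 0.4881 -0.2977  0.2072] yaw_y 20.61 z [-1.e-04  0.e+00 -1.e+00] w 0.0329 gf 40.001930594444275 F [ 1.04  0.48 -0.98]
t 11.52 p [ 0.4881 -0.2978  0.2062] yaw_y 20.61 z [-0. -0. -1.] w 0.0327 gf 40.002182722091675 F [ 0.74 -0.57 -1.03]
t 11.77 p [ 0.4882 -0.2979  0.2055] yaw_y 20.61 z [ 3.e-04 -4.e-04 -1.e+00] w 0.0329 gf 40.12034296989441 F [-0.39  0.14  1.95]
t 12.02 p [ 0.4882 -0.2979  0.2045] yaw_y 20.61 z [ 4.e-04 -4.e-04 -1.e+00] w 0.0327 gf 40.153037309646606 F [-0.13 -0.34  1.63]
t 12.27 p [ 0.4882 -0.2979  0.2035] yaw_y 20.6 z [ 3.e-04 -4.e-04 -1.e+00] w 0.0326 gf 40.223334431648254 F [ 0.95 -0.03  2.55]
```

```bash
for i in 1 2 3 4; do python3 -m pendant '[{"dx":0,"dy":0,"dz":0.0009,"rx":0,"ry":0,"rz":0,"hand":0.02},{"dx":0,"dy":0,"dz":0,"rx":0,"ry":0,"rz":0,"hand":0.02},{"dx":0,"dy":0,"dz":0,"rx":0,"ry":0,"rz":0,"hand":0.02}]'>/dev/null; python3 st.py; done
```

```text
t 12.52 p [ 0.4882 -0.2979  0.2026] yaw_y 20.6 z [ 3.e-04 -3.e-04 -1.e+00] w 0.0327 gf 40.29745817184448 F [ 0.14 -0.19  3.25]
t 12.77 p [ 0.4882 -0.2979  0.2017] yaw_y 20.6 z [ 3.e-04 -3.e-04 -1.e+00] w 0.0328 gf 40.366201400756836 F [-0.16  0.03  4.62]
t 13.02 p [ 0.4882 -0.2979  0.2008] yaw_y 20.6 z [ 4.e-04 -4.e-04 -1.e+00] w 0.0327 gf 40.434234738349915 F [ 0.1  -0.23  4.8 ]
t 13.27 p [ 0.4882 -0.2979  0.2   ] yaw_y 20.6 z [ 5.e-04 -5.e-04 -1.e+00] w 0.0329 gf 40.502482652664185 F [-0.17 -0.55  6.52]
```

```bash
for i in 1 2 3 4; do python3 -m pendant '[{"dx":0,"dy":0,"dz":0,"rx":0,"ry":0,"rz":0,"hand":0.02},{"dx":0,"dy":0,"dz":0,"rx":0,"ry":0,"rz":0,"hand":0.02},{"dx":0,"dy":0,"dz":0,"rx":0,"ry":0,"rz":0,"hand":0.02},{"dx":0,"dy":0,"dz":0,"rx":0,"ry":0,"rz":0,"hand":0.02},{"dx":0,"dy":0,"dz":0,"rx":0,"ry":0,"rz":0,"hand":0.02},{"dx":0,"dy":0,"dz":0,"rx":0,"ry":0,"rz":0,"hand":0.02},{"dx":0,"dy":0,"dz":0,"rx":0,"ry":0,"rz":0,"hand":0.02},{"dx":0,"dy":0,"dz":0,"rx":0,"ry":0,"rz":0,"hand":0.02},{"dx":0,"dy":0,"dz":0,"rx":0,"ry":0,"rz":0,"hand":0.02},{"dx":0,"dy":0,"dz":0,"rx":0,"ry":0,"rz":0,"hand":0.02},{"dx":0,"dy":0,"dz":0,"rx":0,"ry":0,"rz":0,"hand":0.02},{"dx":0,"dy":0,"dz":0,"rx":0,"ry":0,"rz":0,"hand":0.02}]'>/dev/null; python3 st.py; done
python3 -c "
from rig import manip;import cv2
d=manip.get_image('scene');cv2.imwrite('pics/c5.png',cv2.resize(d['frame'][90:290,30:230],(600,600),interpolation=cv2.INTER_CUBIC)[:,:,::-1])"
```

```text
t 14.27 p [ 0.4883 -0.2979  0.2001] yaw_y 20.6 z [ 5.e-04 -6.e-04 -1.e+00] w 0.0327 gf 40.50328195095062 F [-0.29  0.47  5.97]
t 15.27 p [ 0.4882 -0.2979  0.2001] yaw_y 20.61 z [ 5.e-04 -6.e-04 -1.e+00] w 0.0329 gf 40.50315856933594 F [-0.28  0.44  4.88]
t 16.27 p [ 0.4883 -0.2979  0.2001] yaw_y 20.61 z [ 5.e-04 -6.e-04 -1.e+00] w 0.0327 gf 40.50306558609009 F [-0.21 -0.04  4.83]
t 17.27 p [ 0.4882 -0.2979  0.2001] yaw_y 20.61 z [ 5.e-04 -6.e-04 -1.e+00] w 0.0328 gf 40.50326585769653 F [-0.2  -0.    5.44]
```

View pics/c5.png

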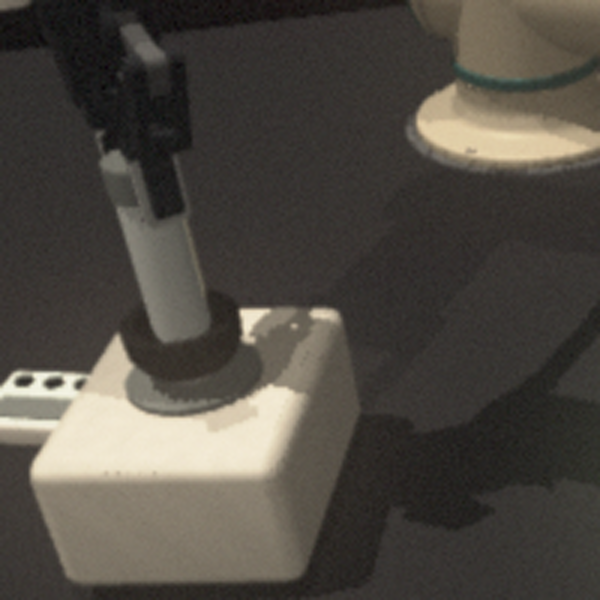

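The tube stands upright and centred in the pressed cup (crop about (180,335)), still gripped. The force of about 5.5 N and the 5.7 mm of travel since contact agree with half travel, so I hand in.

```bash
python3 -c "
from rig import manip;print(manip.sign_off())"
```

```text
the job is handed in; nothing more can be done
None
```

I handed the job in with the long tube held upright in the cup, pressed about 5.7 mm for over 4 s (measured from contact, about 5.5 N), and both short tubes standing in the rack when last seen after the lift; no verdict was returned.

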